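# Feed the brass key down the guide channel with the push stick

### The job

Take the red-handled push stick and use it to push the brass key down its lane of the sloping guide channel until the key drops into the grey catch tray; never touch either key with the gripper, and leave the steel key waiting in its lane and the other things on the bench where they are. Then draw the stick out and lay it down flat on the bench, off the jig.

Things in the scene. Friction and masses are not known exactly. Their poses are not given: they have to be found in the camera images.
- jig: Fixed jig: plywood base 190 x 92 x 12 mm with a sloping two-lane channel and, at its low end, a grey open catch tray. Origin: centre of the base's underside. x: the level direction in which keys travel, downhill (world -y within 0.2 rad); y across, z up. Tray 88 x 88 mm outside, walls 4 mm, rim at z = 42 mm, centred at x = 50 mm, y = 0 here. Lanes: see channel.
- tray_floor (a point): Middle of the catch tray's inner floor, 17 mm above the bench.
- channel: Channel fixed on the jig, inclined 30 deg, 110 mm long. Origin: on the floor plane at the upper mouth, midway between the lanes, 100 mm above the bench. x down the slope, y across, z square to the floor. Lanes centred at y = +15 (far) and -15 mm (near), each 25 wide x 21 mm high inside; walls 5, clear roof 4 mm thick with an 11 mm slot. The rubber floor holds a key until it is pushed (a few N).
- far_mouth (a point): Centre of the upper opening of the lane that is farther from the robot (axes as channel).
- near_mouth (a point): Centre of the upper opening of the lane that is nearer to the robot (axes as channel).
- far_exit (a point): Centre of the lower opening of the far lane, just over the tray.
- near_exit (a point): Centre of the lower opening of the near lane, just over the tray.
- brass_key_centre (a point): Centre of the brass key, a yellow block 30 mm long (its x, along the lane) x 19 mm wide x 13 mm high, about 60 g, lying in one of the two lanes (either) on the lane floor, its centre 50 mm down from the mouth. It tips out over the tray once its centre is past the lane's lower end.
- steel_key_centre (a point): Centre of the steel key, a grey block of the same size, at the same depth in the other lane.
- stick_handle (a point): Centre of the push stick's red handle, 18 mm above the bench as it lies. Handle 60 mm long x 20 mm wide x 36 mm high. The stick's x axis runs along the stick to its tip, y across, z up. The stick weighs about 90 g and lies loose on the bench at the robot's left, its tip pointing roughly away from the robot.
- stick_tip (a point): Centre of the front end face of the push stick's pale wooden shaft: 165 mm ahead of the handle's centre along the stick's x and 11 mm below it. The shaft is 14 x 14 mm, its underside flush with the handle's underside; 135 mm of it stands clear ahead of the handle.
- spray_can: Bystander: spray can with a red cap, 66 mm across, 202 mm tall, standing at the far left. Origin at its foot.
- g_clamp: Bystander: green G-clamp lying flat, 135 x 95 x 19 mm. Origin at its underside.
- brass_padlock: Bystander: brass padlock lying flat, 61 x 40 x 17 mm. Origin at its underside.
- spanner: Bystander: steel open spanner lying flat, 36 x 191 x 6 mm, in front of the jig. Origin at its underside.
- tape_measure: Bystander: yellow tape measure, 35 x 84 x 69 mm, at the back right. Origin at its underside.
- tape_roll: Bystander: roll of black tape lying flat, 68 mm across, 18 mm high, at the front right. Origin at its underside.

How it is judged:
By the outcome, as a careful person would: the job done as asked, in the order asked, and still so for the second after the job is handed in, with the robot touching nothing.
It also fails if it takes over 51 s, if anything falls off the work surface, if the arm or the gripper's body presses on something with over 40 N, if the wrist force passes 120 N, or if a joint passes its speed limit or range.

### The arm

A 7-joint arm with a two-finger parallel gripper is mounted at the origin on the work surface; the furniture and walls round the work are solid. World frame = base frame: x ahead of the robot, y to its left, z up, the work surface at z = 0. Lengths are in m, angles in rad, forces in N, time in s.
With the tool pointing down it reaches from about 0.4 to 0.85 m from the base axis. Payload 10.4 kg.
Tool frame: the origin (TCP) lies at the very end of the fingers, on their centre line; the grasp point (between the pads) lies 19 mm behind it; x points along the fingers, z is the direction in which the jaws open and shut, and the axes are right-handed (so a half turn about x gives the same grasp; the last joint's range is limited). The gripper opens to 85 mm and grips with 20 to 120 N. Pads are 22 mm wide; open, the fingers measure 114 mm over their backs; the gripper's body (76 mm by 85 mm) begins 54 mm behind the grasp point. The pads swing forward as they close: fully open they stand 13 mm farther back than shut.
Start: joints at [-1.338, 0.332, -0.065, 1.46, 0.022, 1.35, -0.088], TCP at [0.158, 0.605, 0.231] pointing down, gripper open.
Joint ranges: [-2.6, 2.6], [-0.5, 2.12], [-1.47, 1.34], [0.16, 2.42], [-1.27, 4.41], [0.06, 2.06], [-2.6, 2.6]. Speed limits (rad/s): [2.22, 2.22, 2.79, 2.79, 3.14, 3.14, 3.14].

### API

Orientations are given as a unit quaternion [x, y, z, w].
In Python, from workcell import readout, camera, manip gives the robot as it stands.
- The arm moves only by the shell command python3 -m inch 'ROWS' [FORCE]. ROWS is JSON, a list of rows, each a list of 3 entries, a list of its own where there are three numbers: the turn, a rotation vector about the tool's x, y, z in degrees, then the shift along the tool's x, y, z in mm, then the closure, from 0 (fully open) to 1 (shut). In form: [[[wx, wy, wz], [dx, dy, dz], hand], ...]. A call has 1 to 10 rows; each row is the pose to reach, as a shift and turn from the pose measured when the call began, along the tool's axes at that moment; what a row does not reach only later rows make up. A row lasts 1/8 s, in which the tool goes at most 62.5 mm and 10.7 degrees, less where a joint would pass 70% of its speed; a pose out of reach is approached as far as the arm can. A call with a gripper value outside its range is refused whole. The fingers move at their own pace and stop on an object; FORCE is the grip in N (left out, the last holds). Time passes only in rows, so rows that repeat a pose let the fingers close. It gives the time, the measured TCP pose, the force and the opening at its end, in the units of the state.
- readout.get_obs(): the state, without advancing time (a new reading comes with each control period).
- camera(name): name is "side" or "top"; returns a dict with "pixels" (384x512x3 uint8, red, green, blue), "range_z" (384x512 float32, m along the optical axis (not along the pixel's ray), 0 where there is no reading), "intrinsics" (3x3 intrinsics, pixels), "extrinsics" (4x4, takes a point from world to camera coordinates). Camera axes: x right, y down, z forward; pixel columns grow to the right and rows downward; lengths in m; the calibration is good to about 2 mm. A picture is of the moment at which its call begins.
- manip.hand_in(): hands the job in, once; it reports no verdict.
The state is a dict: "clock": time; "joint_pos": joint angles; "joint_velocities": joint speeds; "tau": joint torques, N m; "position": TCP position; "ee_rot": TCP orientation; "ft_force": force on the tool from outside, world axes, zero at the start; "torque": the same for the moment, N m; "grip_width": opening from 0.0 (shut) to 1.0 (fully open).
Only numpy, scipy, OpenCV 4.12 (cv2) and the standard library are available. Lean on these libraries where they do the work, as an engineer would, in place of code of your own. Each camera call takes 0.05 s, during which the arm holds its last target.

## Working session

There is one attempt and no reset: what is moved stays moved. The work goes in short steps, Python scripts to look and compute and a shell command to move; the robot and the scene stay as the last step left them, time stands still between calls to the robot, and variables do not carry over. Pictures are saved under pics/ and viewed, and the job is handed in when it is done.

```bash
ls; mkdir -p pics; python3 - <<'E'
from workcell import readout, camera, manip
import cv2,numpy as np
print(readout.get_obs())
for n in("side","top"):
    c=camera(n); cv2.imwrite(f"pics/{n}0.png",cv2.resize(c["pixels"][:,:,::-1],(800,600),interpolation=cv2.INTER_CUBIC)); np.savez(f"{n}0.npz",**c)
    print(c["intrinsics"],c["extrinsics"])
E
```

```text
pics
{'clock': 0.0, 'joint_pos': array([-1.33762448,  0.33286354, -0.06466342,  1.46095411,  0.02161891,
        1.34987345, -0.08849029]), 'joint_velocities': array([ 1.06450361e-04,  3.43751903e-04,  1.79374479e-03,  7.26587078e-04,
        2.02734932e-03, -3.96273309e-05,  1.59419853e-03]), 'tau': array([-6.68136345e-04, -6.25433064e+01,  4.87629231e-02, -3.91615248e+01,
        1.61816902e-02,  9.60735924e-03, -1.81097028e-05]), 'position': array([0.15805842, 0.60430024, 0.23051494]), 'ee_rot': array([-0.43247713,  0.56005652,  0.43181908,  0.55931432]), 'ft_force': array([ 0.21417695, -0.24138947,  0.05024308]), 'torque': array([ 0.04446421,  0.00776769, -0.01675718]), 'grip_width': 1.0011454174284766}
[[393.22527509   0.         255.06690162]
 [  0.         393.22527509 196.13467744]
 [  0.           0.           1.        ]] [[-0.87642938 -0.48103057 -0.0219348   0.46813848]
 [-0.211975    0.4263145  -0.8793876   0.2076119 ]
 [ 0.43236345 -0.76607149 -0.47560101  1.23282861]
 [ 0.          0.          0.          1.        ]]
[[428.04968613   0.         252.69905573]
 [  0.         428.04968613 189.86389113]
 [  0.           0.           1.        ]] [[-0.01536322 -0.99987719 -0.00309327 -0.01662476]
 [-0.99324801  0.01561699 -0.11495432  0.51993549]
 [ 0.11498851  0.00130632 -0.99336596  1.26105542]
 [ 0.          0.          0.          1.        ]]
```

View pics/side0.png

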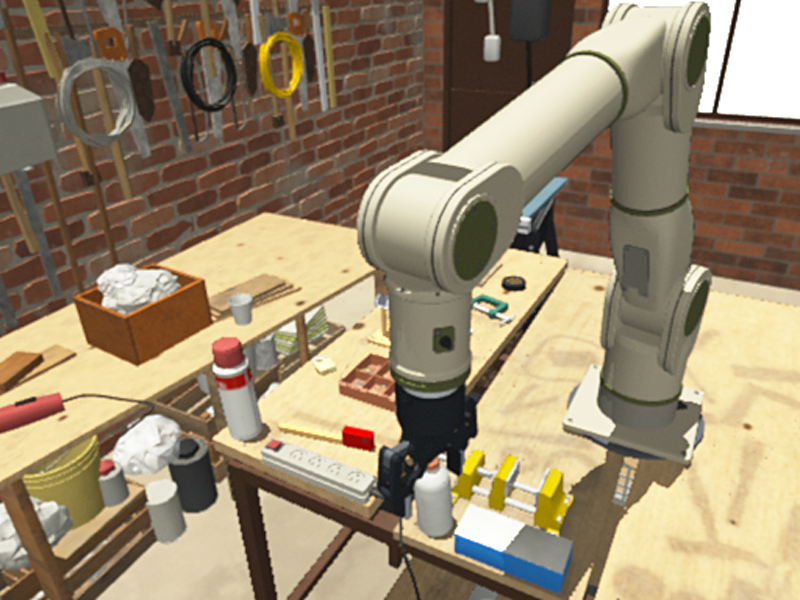

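View pics/top0.png

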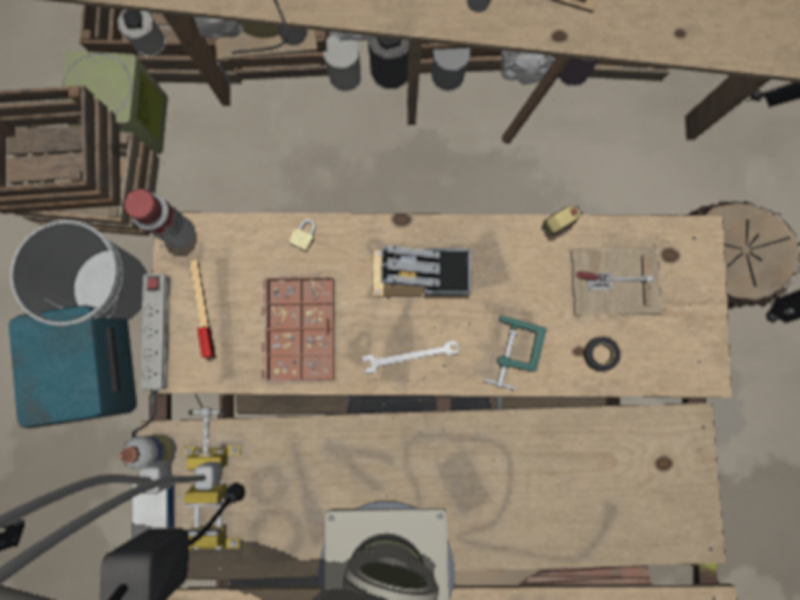

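```bash
python3 - <<'E'
import cv2,numpy as np
t=np.load("top0.npz")["pixels"][:,:,::-1]
cv2.imwrite("pics/jigz.png",cv2.resize(t[150:200,225:310],(800,470),interpolation=cv2.INTER_CUBIC))
cv2.imwrite("pics/stz.png",cv2.resize(t[120:260,80:220],(600,600),interpolation=cv2.INTER_CUBIC))
s=np.load("side0.npz")["pixels"][:,:,::-1]
cv2.imwrite("pics/sidez.png",cv2.resize(s[180:330,130:290],(800,600),interpolation=cv2.INTER_CUBIC)[:,:])
E
```

```text
(no output)
```

View pics/jigz.png

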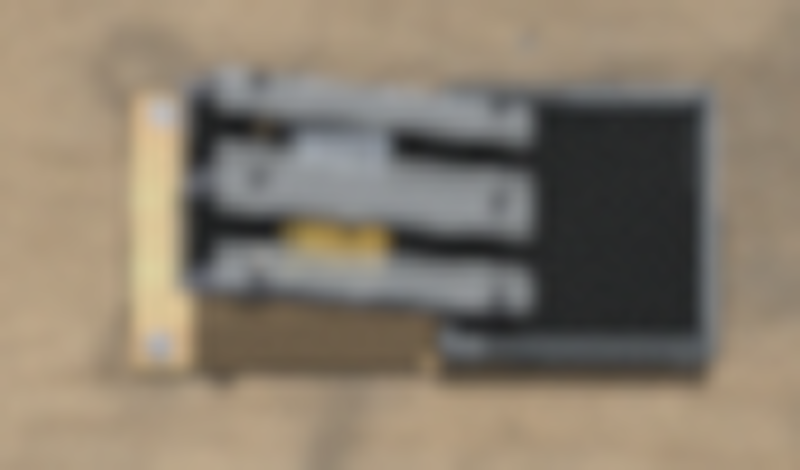

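View pics/stz.png

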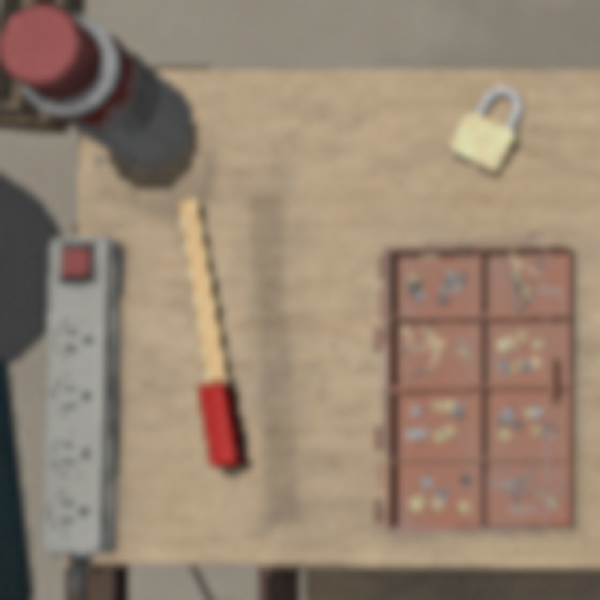

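View pics/sidez.png

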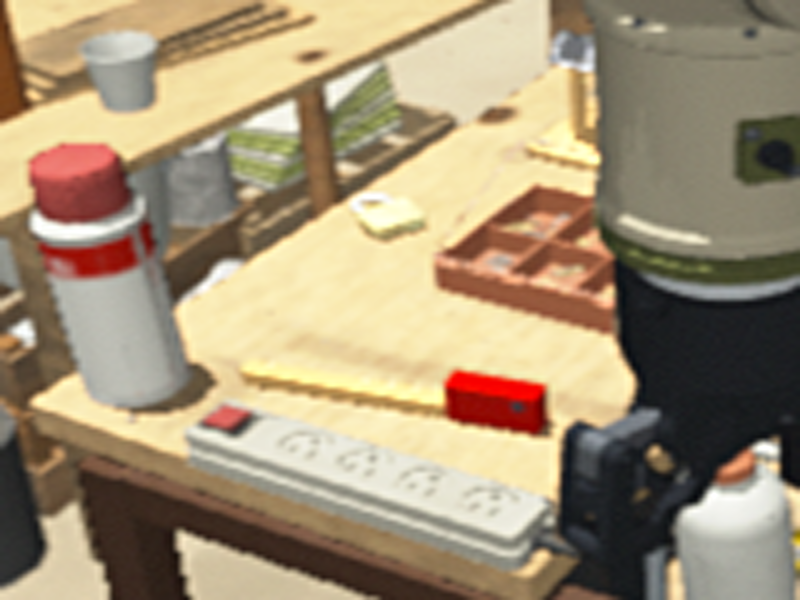

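```bash
cat > h.py <<'E'
import cv2,numpy as np
from scipy.spatial.transform import Rotation as R
def cloud(c):
    K=c["intrinsics"];T=c["extrinsics"];z=c["range_z"];h,w=z.shape
    u,v=np.meshgrid(np.arange(w),np.arange(h))
    P=np.stack([(u-K[0,2])/K[0,0]*z,(v-K[1,2])/K[1,1]*z,z],-1)
    return (P-T[:3,3])@T[:3,:3]
def ray(c,u,v,h):
    K=c["intrinsics"];T=c["extrinsics"]
    d=T[:3,:3].T@np.array([(u-K[0,2])/K[0,0],(v-K[1,2])/K[1,1],1.]);o=-T[:3,:3].T@T[:3,3]
    return o+d*(h-o[2])/d[2]
def proj(c,p):
    q=c["extrinsics"][:3,:3]@p+c["extrinsics"][:3,3]; q=c["intrinsics"]@q; return q[:2]/q[2]
E
python3 - <<'E'
from h import *
c=dict(np.load("top0.npz"));P=cloud(c);im=c["pixels"].astype(int)
hsv=cv2.cvtColor(c["pixels"],cv2.COLOR_RGB2HSV)
np.set_printoptions(precision=1,suppress=True,linewidth=220)
print((P[155:194:2,234:304:3,2]*1000).round(0).astype(int))
# stick
red=((hsv[...,0]<8)|(hsv[...,0]>172))&(hsv[...,1]>170); m=np.zeros_like(red);m[200:235,115:145]=red[200:235,115:145]
u=np.argwhere(m)
print(len(u),cv2.minAreaRect(u[:,::-1].astype(np.float32)),(np.median(P[m],0)*1000))
sh=(hsv[...,0]>10)&(hsv[...,0]<30)&(hsv[...,1]>90)&(hsv[...,2]>190);m2=np.zeros_like(m);m2[160:212,118:138]=sh[160:212,118:138]
n,l,st,ce=cv2.connectedComponentsWithStats(m2.astype(np.uint8));print(st)
k=1+st[1:,4].argmax();u2=np.argwhere(l==k);print(cv2.minAreaRect(u2[:,::-1].astype(np.float32)))
for uu,h in((u,.036),(u2,.014)):
    X=np.array([ray(c,a[1],a[0],h)[:2] for a in uu])*1000
    r=cv2.minAreaRect(X.astype(np.float32));print(r,cv2.boxPoints(r))
    mm=X.mean(0);w,V=np.linalg.eigh(np.cov((X-mm).T));print(mm,V[:,1],np.ptp((X-mm)@V[:,1]))
y=(hsv[...,0]>18)&(hsv[...,0]<32)&(hsv[...,1]>120);m3=np.zeros_like(m);m3[165:182,252:270]=y[165:182,252:270]
print((np.median(P[m3],0)*1000),m3.sum())
print(ray(c,*np.argwhere(m3).mean(0)[::-1],.085)*1000)
E
```

```text
[[  -1    3    1   -3   -2   -3   -5   -7    1   -1   -5    1    2   -1    2   -1    2   -5   -5   -3   -5   -1   -6   -5]
 [  -1   -1    2    3   -3  118  116   -4   -3    0   -1   -7   -1   -1   -2   -5   -9   -2    0   -5   -2   -1    3   -1]
 [  -2    1    8    9  107  120  116  108  109  101   94   86    0   40   45   38   43   44   41   44   42 1312   39   -1]
 [  -5   -2   11    9   94   92  117  112  103   99   93   90   82   78   74   69   11   10   14   14   14   12   42   -3]
 [  -2    3   14   13   97   91   84   83   87   84   79   60   81   82   75   68   20   17   13   22   14   19   44   -1]
 [  -3   -3    7   12   94  122  112   83   88   85   82   63   55   46   45   18   16   15   23   15   20   21   37   -2]
 [  -2   -6   11   10   98  119  117  108  105  102   93   88   80   52   44   15   20   17   21   17   14   18   40   -2]
 [  -5   -4   12   10  111  118  112  115  107  100   97   91   86   80   71   69   22   20   19   14   18   19   41   -4]
 [   0   -4    4    9   94  117  114  112  107   98   93   88   84   76   73   71   17   16   19   18   20   18   41
[... 1413 characters left out ...]
9069061279297, 6.247161388397217), 80.53767395019531) [437.4 339.2  34.6]
[[     0      0    512    384 196501]
 [   122    167     10     42    107]]
((126.8108139038086, 187.36485290527344), (41.42854309082031, 3.1235809326171875), 80.53767395019531)
((438.0983581542969, 338.056640625), (52.898277282714844, 18.517080307006836), 10.453940391540527) [[410.4 342.4]
 [413.8 324.2]
 [465.8 333.8]
 [462.4 352. ]]
[437.9 338.4] [-1.  -0.2] 52.86315429872474
((535.630859375, 360.2727966308594), (128.31500244140625, 9.4650297164917), 10.42162799835205) [[471.7 353.3]
 [473.4 344. ]
 [599.6 367.2]
 [597.9 376.5]]
[533.2 359.6] [-1.  -0.2] 128.30598489626954
[557.  -46.6  87.6] 14
[557.3 -48.3  85. ]
```

```bash
python3 - <<'E'
from h import *
c=dict(np.load("top0.npz"));P=cloud(c)*1000;p8=c["pixels"]
np.set_printoptions(precision=1,suppress=True,linewidth=220)
reg=np.zeros(P.shape[:2],bool);reg[155:194,236:304]=1
# whole-jig above-bench points, footprint (x,y) hull
Z=P[...,2]
# cast base/tray outline: end-wall outer edge at right, rim 42
m=reg&(Z>32)&(Z<52);
U=np.argwhere(m);U=U[(U[:,1]>296)]
print("far rim pts",len(U));X=np.array([ray(c,u[1],u[0],.042)[:2] for u in U])*1000
r=cv2.minAreaRect(X.astype(np.float32));print(r,cv2.boxPoints(r))
# near rim wall
U=np.argwhere(m);U=U[(U[:,0]>183)&(U[:,1]>272)]
X=np.array([ray(c,u[1],u[0],.042)[:2] for u in U])*1000
r=cv2.minAreaRect(X.astype(np.float32));print("near",r,cv2.boxPoints(r))
f=np.polyfit(X[:,1],X[:,0],1);print(f, X[:,1].min(),X[:,1].max())
# base end ply
hsv=cv2.cvtColor(p8,cv2.COLOR_RGB2HSV)
U=np.array([(v,u) for v in range(158,192) for u in range(236,247) if hsv[v,u,2]>205 and hsv[v,u,1]>60])
print(len(U));X=np.array([ray(c,u[1],u[0],.012)[:2] for u in U])*1000
r=cv2.minAreaRect(X.astype(np.float32));print("ply",r,cv2.boxPoints(r))
# roof: plane fit & middle strip
m=reg&(Z>65)&(Z<125);Q=P[m]
n=None
inl=np.ones(len(Q),bool)
for i in range(20):
    A=np.c_[Q[inl,:2],np.ones(inl.sum())];co=np.linalg.lstsq(A,Q[inl,2],rcond=None)[0]
    e=Q[:,2]-np.c_[Q[:,:2],np.ones(len(Q))]@co
    inl=(e>-5)&(e<8)
print("roof plane",co,np.degrees(np.arctan(np.hypot(*co[:2]))),"dir",np.degrees(np.arctan2(-co[0],co[1])) ,inl.sum())
mm=np.zeros(reg.shape,np.uint8);idx=np.argwhere(m)[inl];mm[idx[:,0],idx[:,1]]=255
n,l,s,ce=cv2.connectedComponentsWithStats(mm,connectivity=4);
for k in range(1,n):
    if s[k,4]<30:continue
    u=np.argwhere(l==k);o=-c["extrinsics"][:3,:3].T@c["extrinsics"][:3,3]*1000
    X=[]
    for a in u:
        d=ray(c,a[1],a[0],0)*1000-o
        t=(co@[o[0],o[1],1]-o[2])/(d[2]-co[:2]@d[:2]);X.append(o+t*d)
    X=np.array(X);f=np.polyfit(X[:,1],X[:,0],1)
    print(s[k],"mean",X.mean(0),"slope",f[0],"x at y=-60",np.polyval(f,-60),"ymin/max",X[:,1].min(),X[:,1].max())
E
```

```text
far rim pts 51
((567.1507568359375, -162.9267578125), (8.965904235839844, 85.07612609863281), 88.39215087890625) [[ 524.5 -166.2]
 [ 609.5 -168.6]
 [ 609.8 -159.6]
 [ 524.8 -157.3]]
near ((529.7681884765625, -126.00358581542969), (80.80293273925781, 9.04125690460205), 89.09820556640625) [[ 524.6 -166.3]
 [ 533.7 -166.5]
 [ 534.9  -85.7]
 [ 525.9  -85.5]]
[ -0.  526.5] -166.47118120054574 -85.53595372143135
73
ply ((572.8938598632812, 9.789591789245605), (71.97488403320312, 12.453619956970215), 3.676985025405884) [[536.6  13.7]
 [537.4   1.3]
 [609.2   5.9]
 [608.4  18.3]]
roof plane [  0.    0.6 120. ] 30.03635561368212 dir -1.4864027332153142 482
[248 157  33   8 136] mean [597.  -58.6  95.1] slope 0.025677873169915082 x at y=-60 596.9943614849586 ymin/max -106.54374302531231 -12.860769485931495
[247 165  34  10 211] mean [570.5 -57.9  95.1] slope 0.02192409003815471 x at y=-60 570.459261502127 ymin/max -106.13927157042771 -9.701559186126907
[247 176  34   7 135] mean [544.  -58.   94.7] slope 0.017828047536775332 x at y=-60 543.9627058410206 ymin/max -105.46802722782432 -9.345289105447605
```

```bash
cat >> h.py <<'E'
def stickR(yaw,pitch): # columns sx,sy,sz ; pitch>0 nose down
    return R.from_euler('ZY',[yaw,pitch],degrees=True).as_matrix()
# tool in stick frame: tool x = -sz cos t + sx sin t ; tool z = sgn*sy
def toolR(S,t=20,sgn=1):
    t=np.radians(t); x=-S[:,2]*np.cos(t)+S[:,0]*np.sin(t); z=sgn*S[:,1]
    return np.c_[x,np.cross(z,x),z]
def delta(o,Rt,p):
    Rc=R.from_quat(o["ee_rot"]).as_matrix()
    return R.from_matrix(Rc.T@Rt).as_rotvec(degrees=True), Rc.T@(p-o["position"])*1000
E
python3 - <<'E'
from h import *
from workcell import readout
np.set_printoptions(precision=2,suppress=True)
o=readout.get_obs();print(R.from_quat(o["ee_rot"]).as_matrix())
S=stickR(11.4,0)
h=np.array([.438,.340,.018])
for s in(1,-1):
    T=toolR(S,20,s); tcp=h.copy();tcp[2]=.008; tcp[:2]+=T[:2,0]*np.cos(0)*0
    # grasp point at stick x=0
    g=tcp-0.019*T[:,0]; off=(g-h)@S[:,0]; tcp-=off*S[:,0]
    print(s,tcp,delta(o,T,tcp),"above",delta(o,T,tcp+[0,0,.12]), R.from_matrix(T).as_quat())
    S2=stickR(-91.2,30);T2=toolR(S2,20,s);print(R.from_matrix(T.T@T2).as_rotvec(degrees=True));print(T,T2)
c=dict(np.load("top0.npz"));P=cloud(c)*1000
print(P[200:235,100:125:2,1][::6].round(),P[200:235,100:125:2,2][::6].round())
E
```

```text
[[-0.   -0.97  0.25]
 [-0.    0.25  0.97]
 [-1.   -0.   -0.  ]]
1 [0.44 0.34 0.01] (array([-25.78,  -4.62, -19.66]), array([ 222.86, -343.53, -181.8 ])) above (array([-25.78,  -4.62, -19.66]), array([ 102.86, -343.53, -181.95])) [ 0.62 -0.35 -0.46 -0.54]
[103.1    9.02  21.46]
[[ 0.34 -0.92 -0.2 ]
 [ 0.07 -0.19  0.98]
 [-0.94 -0.34  0.  ]] [[ 0.    0.02  1.  ]
 [ 0.17  0.98 -0.02]
 [-0.98  0.17 -0.  ]]
-1 [0.44 0.34 0.01] (array([151.88, -26.8 ,   6.29]), array([ 222.86, -343.53, -181.8 ])) above (array([151.88, -26.8 ,   6.29]), array([ 102.86, -343.53, -181.95])) [ 0.54  0.46 -0.35  0.62]
[103.1   -9.02 -21.46]
[[ 0.34  0.92  0.2 ]
 [ 0.07  0.19 -0.98]
 [-0.94  0.34 -0.  ]] [[ 0.   -0.02 -1.  ]
 [ 0.17 -0.98  0.02]
 [-0.98 -0.17  0.  ]]
[[434. 429. 423. 423. 423. 416. 410. 402. 398. 392. 385. 378. 373.]
 [433. 430. 424. 421. 422. 416. 408. 402. 397. 390. 384. 379. 374.]
 [437. 427. 424. 423. 421. 415. 408. 404. 396. 389. 385. 379. 372.]
 [432. 426. 425. 422. 422. 416. 409. 402. 397. 390. 384. 378. 372.]
 [434. 428. 423. 422. 420. 414. 408. 403. 396. 388. 384. 376. 372.]
 [431. 428. 423. 423. 421. 414. 407. 402. 395. 389. 383. 376. 371.]] [[34. 31. 31. 13. -3. -1. -1.  3. -2. -3.  0.  2. -2.]
 [36. 27. 27. 19. -2. -3.  2.  3. -1. -0.  1. -4. -6.]
 [23. 35. 25. 12. -1.  0.  0. -6.  0.  3. -4. -3. -3.]
 [35. 35. 22. 12. -5. -6. -3.  1. -5. -3. -3. -4. -2.]
 [30. 30. 25. 11. -1.  1.  0. -4. -1.  4. -1.  4. -3.]
 [35. 27. 26.  8. -5. -1. -1. -4. -1. -2. -2.  1. -0.]]
```

```bash
python3 -m inch '[[[-6,-1,-5],[0,-50,-26],0.4],[[-13,-2,-10],[0,-100,-53],0.4],[[-19,-3.5,-15],[0,-150,-80],0.4],[[-25.8,-4.6,-19.7],[0,-200,-106],0.4],[[-25.8,-4.6,-19.7],[0,-250,-132],0.4],[[-25.8,-4.6,-19.7],[40,-300,-158],0.4],[[-25.8,-4.6,-19.7],[80,-343.5,-182],0.4],[[-25.8,-4.6,-19.7],[103,-343.5,-182],0.4],[[-25.8,-4.6,-19.7],[103,-343.5,-182],0.4]]' 80
python3 - <<'E'
from h import *
from workcell import readout,camera
np.set_printoptions(precision=2,suppress=True)
o=readout.get_obs();print(o["joint_pos"])
for n in("side","top"):
    c=camera(n); np.savez(n+"1.npz",**c)
    s=c["pixels"][:,:,::-1]; a=s[180:330,130:330] if n=="side" else s[120:270,70:270]
    cv2.imwrite(f"pics/{n}1.png",cv2.resize(a,(800,600),interpolation=cv2.INTER_CUBIC))
h=np.array([.438,.340,.018]);S=stickR(11.4,0);T=toolR(S,20,1)
tcp=h.copy();tcp[2]=.008;g=tcp-0.019*T[:,0]; tcp-=((g-h)@S[:,0])*S[:,0]
print(tcp,delta(o,T,tcp))
E
```

```text
clock: 1.23
position: [0.4437, 0.3394, 0.1257]
ee_rot: [0.617, -0.348, -0.461, -0.535]
ft_force: [-0.7, -0.4, 0.7]
grip_width: 0.603
[-1.03  0.08  0.17  2.05  0.29  0.77  0.72]
[0.44 0.34 0.01] (array([ 0.01, -0.21, -0.16]), array([111.09,  38.94,   2.09]))
```

```bash
ls pics
```

```text
jigz.png
side0.png
side1.png
sidez.png
stz.png
top0.png
top1.png
```

View pics/side1.png

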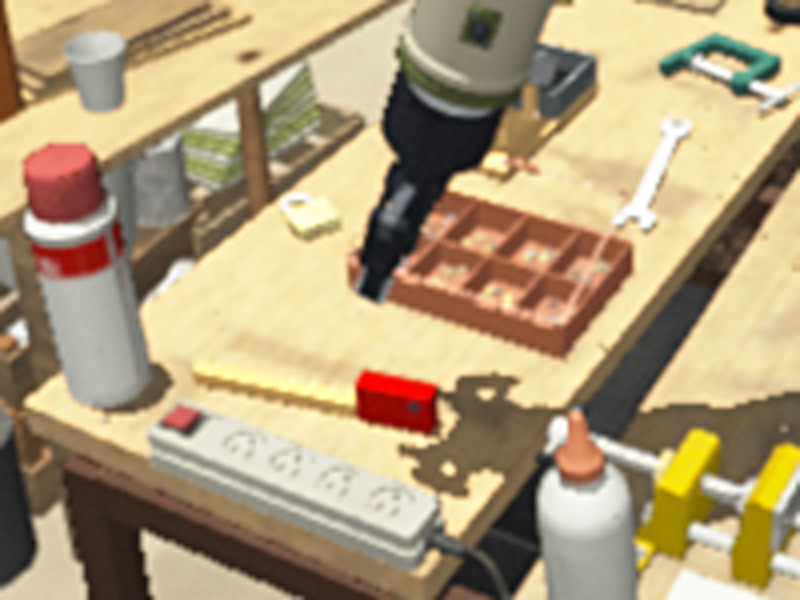

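View pics/top1.png

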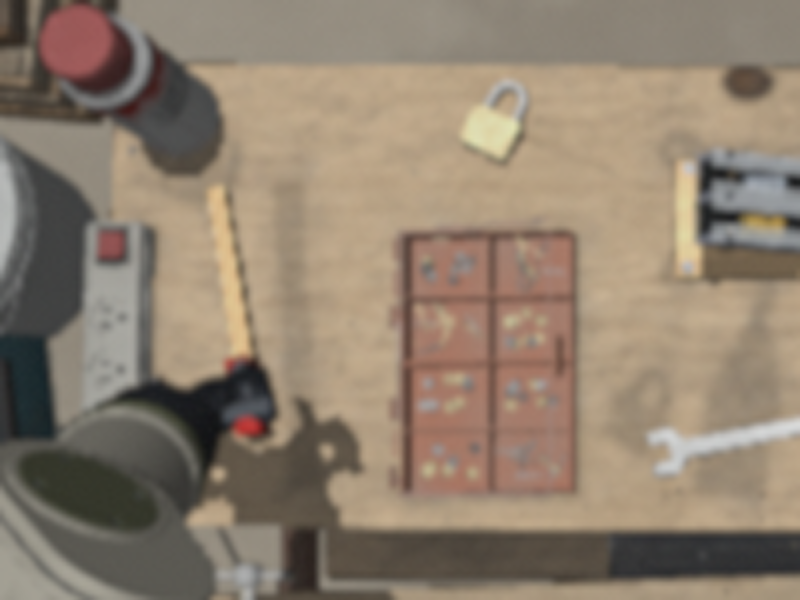

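```bash
python3 -m inch '[[[0,0,0],[40,14,1],0.4],[[0,0,0],[80,28,2],0.4],[[0,0,0],[111,39,2],0.4],[[0,0,0],[111,39,2],0.4],[[0,0,0],[111,39,2],0.8],[[0,0,0],[111,39,2],0.9],[[0,0,0],[111,39,2],0.95],[[0,0,0],[111,39,2],0.95]]' 80
```

```text
clock: 2.33
position: [0.4461, 0.3459, 0.0135]
ee_rot: [0.617, -0.344, -0.461, -0.537]
ft_force: [-0.7, 0.3, 6.4]
grip_width: 0.216
```

```bash
python3 -m inch '[[[0,0,0],[0,0,0],1],[[0,0,0],[0,0,0],1]]' 80
python3 - <<'E'
from h import *
from workcell import readout,camera
np.set_printoptions(precision=4,suppress=True)
o=readout.get_obs();print(o["position"],o["ft_force"],o["torque"],o["grip_width"])
for n in("side","top"):
    c=camera(n); np.savez(n+"2.npz",**c)
    s=c["pixels"][:,:,::-1]; a=s[230:320,150:270] if n=="side" else s[150:270,80:240]
    cv2.imwrite(f"pics/{n}2.png",cv2.resize(a,(800,600),interpolation=cv2.INTER_CUBIC))
E
```

```text
clock: 2.58
position: [0.4464, 0.3463, 0.0143]
ee_rot: [0.617, -0.343, -0.461, -0.538]
ft_force: [-0.6, 0.0, -1.5]
grip_width: 0.217
[0.4464 0.3463 0.0143] [-0.5562  0.0479 -1.5449] [-0.0475  0.5257  0.0103] 0.2169711862382126
```

View pics/side2.png

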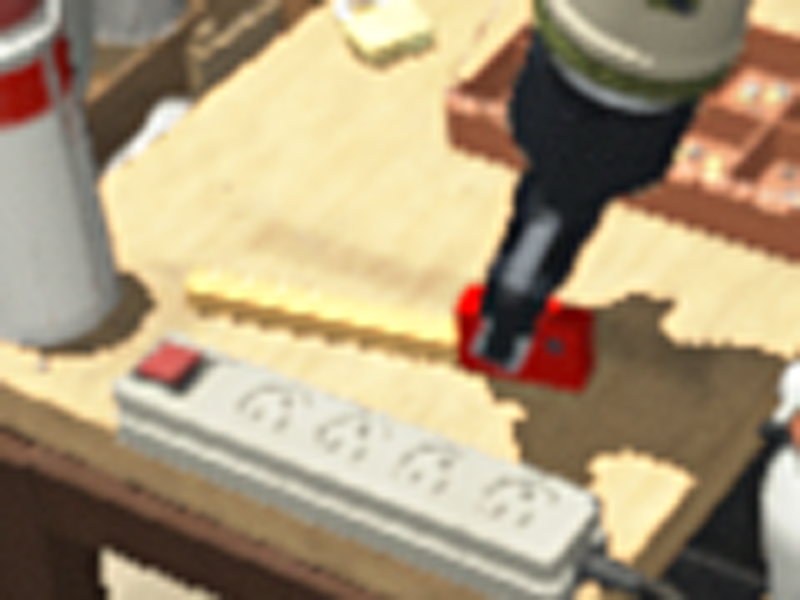

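View pics/top2.png

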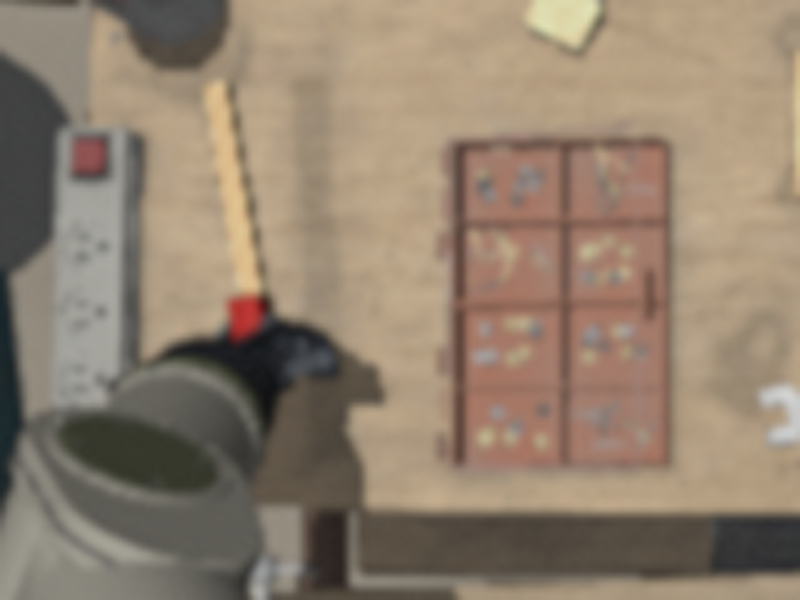

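```bash
cat >> h.py <<'E'
def shaft(c,h=.014,box=(160,215,115,140)):
    hsv=cv2.cvtColor(c["pixels"],cv2.COLOR_RGB2HSV)
    sh=((hsv[...,0]>10)&(hsv[...,0]<30)&(hsv[...,1]>90)&(hsv[...,2]>190)).astype(np.uint8)
    m=np.zeros_like(sh);a,b,d,e=box;m[a:b,d:e]=sh[a:b,d:e]
    n,l,st,ce=cv2.connectedComponentsWithStats(m);k=1+st[1:,4].argmax()
    return np.argwhere(l==k)
E
python3 - <<'E'
from h import *
np.set_printoptions(precision=2,suppress=True)
for f in("top0","top1","top2"):
    c=dict(np.load(f+".npz"));u=shaft(c)
    X=np.array([ray(c,a[1],a[0],.014)[:2] for a in u])*1000
    mm=X.mean(0);w,V=np.linalg.eigh(np.cov((X-mm).T));v=V[:,1]*np.sign(V[0,1]);pr=(X-mm)@v
    print(f,len(u),mm,np.degrees(np.arctan2(v[1],v[0])),"tip",mm+v*(pr.max()),"back",mm+v*pr.min())
c=dict(np.load("side2.npz"));u=shaft(c,box=(260,300,170,225));print(len(u),u.min(0),u.max(0))
X=np.array([ray(c,a[1],a[0],.010)[:2] for a in u])*1000
mm=X.mean(0);w,V=np.linalg.eigh(np.cov((X-mm).T));v=V[:,1]*np.sign(V[0,1]);pr=(X-mm)@v
print(mm,np.degrees(np.arctan2(v[1],v[0])),"tip",mm+v*(pr.max()),"back",mm+v*pr.min())
E
```

```text
top0 107 [533.22 359.55] 10.61060406174662 tip [598.74 371.83] back [472.63 348.2 ]
top1 60 [557.02 363.53] 11.619290335576139 tip [596.36 371.62] back [511.39 354.15]
top2 77 [555.64 366.15] 11.658230323316552 tip [595.78 374.43] back [514.43 357.65]
96 [270 177] [281 218]
[533.37 365.05] 12.770478966005262 tip [598.81 379.88] back [465.9  349.76]
```

```bash
python3 - <<'E'
from h import *
from workcell import readout
np.set_printoptions(precision=4,suppress=True)
o=readout.get_obs();T=R.from_quat(o["ee_rot"]).as_matrix();print(T)
yaw=np.degrees(np.arctan2(T[1,2],T[0,2]))-90;print("yaw",yaw)
S=stickR(yaw,0)
h=o["position"]-.0083*S[:,0];h[2]=.018
tip=h+S@[.165,0,-.011];print("tip",tip)
np.savez("rel.npz",Rrel=T.T@S,tip=T.T@(tip-o["position"]))
print(T.T@S,T.T@(tip-o["position"]))
E
cat >> h.py <<'E'
# channel frame (world, m)
def chan(x0=.5716,y0=.0015,yaw=-91.2):
    S=stickR(yaw,30); return np.array([x0,y0,.100]),S
def target(d,z=.0095,lat=-.015,o=None,**k):
    rel=np.load("rel.npz");c0,S=chan(**k)
    tip=c0+S@[d,lat,z]; Rt=S@rel["Rrel"].T
    return Rt,tip-Rt@rel["tip"],tip
E
python3 - <<'E'
from h import *
from workcell import readout
np.set_printoptions(precision=2,suppress=True)
o=readout.get_obs()
for d in(-.06,-.03,.0,.105):
    Rt,p,tip=target(d);print(d,"tcp",p*1000,"tip",tip*1000,delta(o,Rt,p))
print(chan()[1],Rt)
E
```

```text
[[ 0.3384 -0.9197 -0.1991]
 [ 0.0716 -0.1859  0.98  ]
 [-0.9383 -0.3459  0.0029]]
yaw 11.486462235304757
tip [0.5997 0.3771 0.007 ]
[[ 0.3459  0.0027 -0.9383]
 [-0.9383  0.001  -0.3459]
 [ 0.      1.      0.0029]] [ 0.0606 -0.1447 -0.    ]
-0.06 tcp [560.36 181.31 222.44] tip [557.59  49.02 138.23] (array([103.21,   9.48,  21.15]), array([-168.92, -146.6 , -183.46]))
-0.03 tcp [559.82 155.33 207.44] tip [557.05  23.04 123.23] (array([103.21,   9.48,  21.15]), array([-156.89, -136.08, -208.85]))
0.0 tcp [559.27 129.36 192.44] tip [556.5   -2.93 108.23] (array([103.21,   9.48,  21.15]), array([-144.86, -125.57, -234.24]))
0.105 tcp [557.37  38.44 139.94] tip [554.6  -93.85  55.73] (array([103.21,   9.48,  21.15]), array([-102.75,  -88.76, -323.11]))
[[-0.02  1.   -0.01]
 [-0.87 -0.02 -0.5 ]
 [-0.5  -0.    0.87]] [[ 0.01  0.02  1.  ]
 [ 0.17  0.99 -0.02]
 [-0.99  0.17  0.  ]]
```

```bash
python3 -m inch '[[[0,0,0],[-20,-7,0],1],[[0,0,0],[-55,-20,0],1],[[0,0,0],[-100,-37,0],1],[[0,0,0],[-150,-55,0],1],[[0,0,0],[-200,-74,0],1],[[0,0,0],[-200,-74,0],1],[[0,0,0],[-200,-74,0],1]]' 80
python3 - <<'E'
from h import *
from workcell import readout,camera
np.set_printoptions(precision=2,suppress=True)
o=readout.get_obs();print(o["joint_pos"])
c=camera("side");np.savez("side3.npz",**c);cv2.imwrite("pics/side3.png",cv2.resize(c["pixels"][120:320,130:330,::-1],(600,600),interpolation=cv2.INTER_CUBIC))
Rt,p,tip=target(-.06);print(delta(o,Rt,p),delta(o,Rt,p+[0,0,.05]))
E
```

```text
clock: 3.55
position: [0.4461, 0.345, 0.2261]
ee_rot: [0.617, -0.344, -0.461, -0.537]
ft_force: [-0.2, -1.2, -2.2]
grip_width: 0.217
[-1.03 -0.02  0.16  1.92  0.26  0.98  0.78]
(array([103.2 ,   9.4 ,  21.14]), array([  30.39,  -73.39, -183.12])) (array([103.2 ,   9.4 ,  21.14]), array([ -16.54,  -90.63, -183.01]))
```

View pics/side3.png

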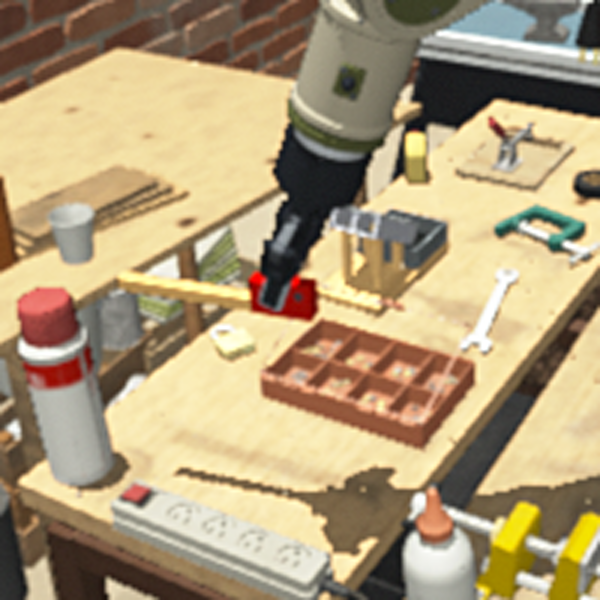

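```bash
python3 -m inch '[[[10,1,2],[-15,-9,-18],1],[[20,2,4],[-20,-18,-36],1],[[30.5,2.8,6.3],[-20,-27,-55],1],[[41,3.8,8.4],[-20,-36,-73],1],[[51,4.7,10.5],[-20,-45,-91],1],[[61.5,5.6,12.6],[-20,-54,-110],1],[[72,6.6,14.7],[-20,-63,-128],1],[[82,7.5,16.8],[-18,-72,-146],1],[[93,8.4,19],[-17,-82,-165],1],[[103.2,9.4,21.1],[-16.5,-90.5,-183],1]]' 80
python3 -m inch '[[[0,0,0],[0,0,0],1]]' 
python3 - <<'E'
from h import *
from workcell import readout,camera
np.set_printoptions(precision=2,suppress=True)
o=readout.get_obs();print(o["joint_pos"])
Rt,p,tip=target(-.06);print(delta(o,Rt,p))
E
```

```text
clock: 4.85
position: [0.56, 0.1803, 0.2698]
ee_rot: [0.068, 0.704, 0.05, 0.705]
ft_force: [-0.3, -0.6, -0.4]
grip_width: 0.216
clock: 4.97
position: [0.5607, 0.1775, 0.2679]
ee_rot: [0.069, 0.705, 0.047, 0.704]
ft_force: [1.0, -0.3, -1.7]
grip_width: 0.216
[-0.71  0.21  0.49  1.58 -0.26  1.35 -0.21]
(array([-0.52, -0.24,  0.32]), array([45.5 , -3.76, -0.31]))
```

```bash
python3 -m inch '[[[-0.5,-0.2,0.3],[25,-2,0],1],[[-0.5,-0.2,0.3],[45.5,-3.8,-0.3],1],[[-0.5,-0.2,0.3],[45.5,-3.8,-0.3],1],[[-0.5,-0.2,0.3],[45.5,-3.8,-0.3],1]]'
python3 - <<'E'
from h import *
from workcell import readout,camera
np.set_printoptions(precision=2,suppress=True)
o=readout.get_obs();print(o["joint_pos"])
Rt,p,tip=target(-.06);print(delta(o,Rt,p))
for n in("side","top"):
    c=camera(n); np.savez(n+"4.npz",**c)
    s=c["pixels"][:,:,::-1]; a=s[140:260,180:340] if n=="side" else s[140:212,180:310]
    cv2.imwrite(f"pics/{n}4.png",cv2.resize(a,(800,600 if n=="side" else 443),interpolation=cv2.INTER_CUBIC))
    print(proj(c,tip))
E
```

```text
clock: 5.48
position: [0.5603, 0.1817, 0.2227]
ee_rot: [0.067, 0.703, 0.053, 0.706]
ft_force: [0.5, -0.6, -0.1]
grip_width: 0.217
[-0.71  0.23  0.48  1.65 -0.28  1.25 -0.18]
(array([ 0.07, -0.04,  0.03]), array([ 0.19, -0.45,  0.11]))
[241.54 192.91]
[225.81 172.2 ]
```

View pics/side4.png

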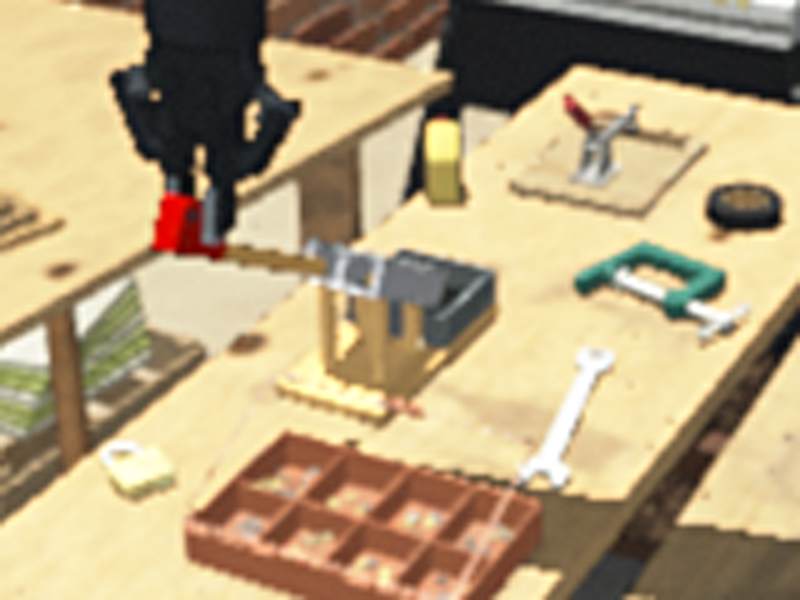

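View pics/top4.png

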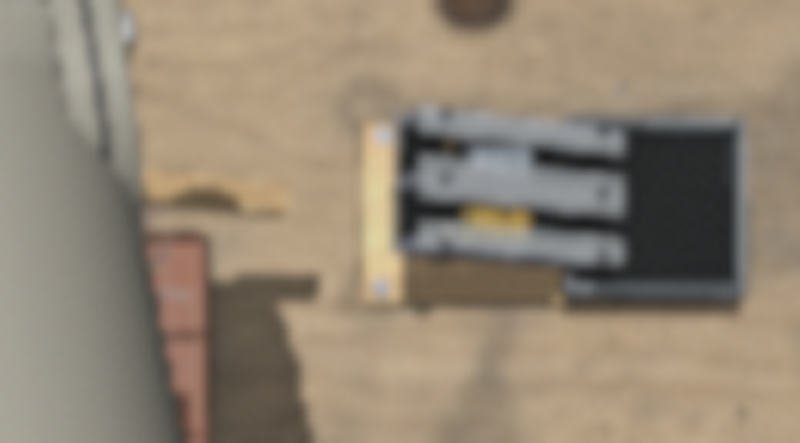

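```bash
python3 - <<'E'
from h import *
c=dict(np.load("side4.npz"));Rt,p,tip=target(-.06);c0,S=chan()
a=cv2.resize(c["pixels"][175:225,215:285,::-1],(770,550),interpolation=cv2.INTER_NEAREST)
def dr(w,col):
    u=proj(c,w); cv2.circle(a,(int((u[0]-215+.5)*11),int((u[1]-175+.5)*11)),4,col,-1)
for y in(-7,7):
    for z in(-7,7): dr(tip+S@[0,y/1000,z/1000],(0,0,255))
for l in(-15,15):
  for y in(-12.5,12.5):
    for z in(0,21):dr(c0+S@[0,(l+y)/1000,z/1000],(0,255,0))
cv2.imwrite("pics/side4z.png",a)
c=dict(np.load("top4.npz"))
a=cv2.resize(c["pixels"][152:202,210:310,::-1],(800,400),interpolation=cv2.INTER_NEAREST)
def dr(w,col):
    u=proj(c,w); cv2.circle(a,(int((u[0]-210+.5)*8),int((u[1]-152+.5)*8)),3,col,-1)
for y in(-7,7):
    for z in(-7,7): dr(tip+S@[0,y/1000,z/1000],(0,0,255))
for l in(-15,15):
  for y in(-12.5,12.5):
    for x in(0,110):dr(c0+S@[x/1000,(l+y)/1000,.025],(0,255,0))
cv2.imwrite("pics/top4z.png",a)
E
```

```text
(no output)
```

View pics/side4z.png

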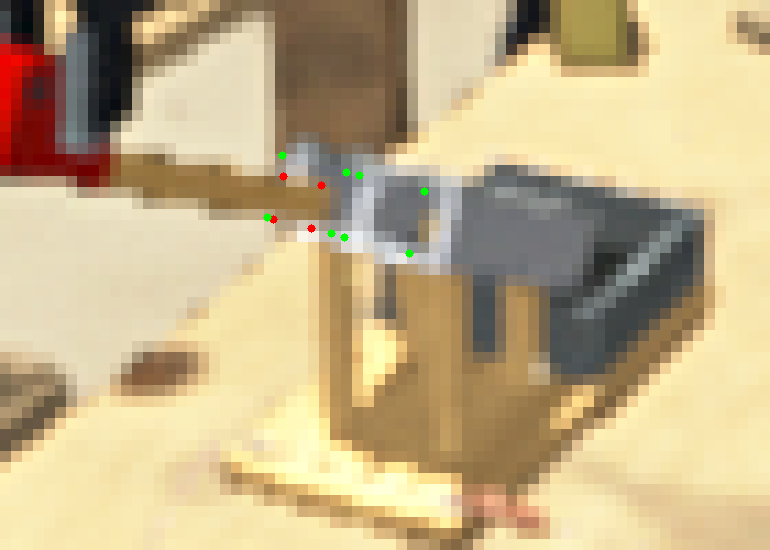

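View pics/top4z.png

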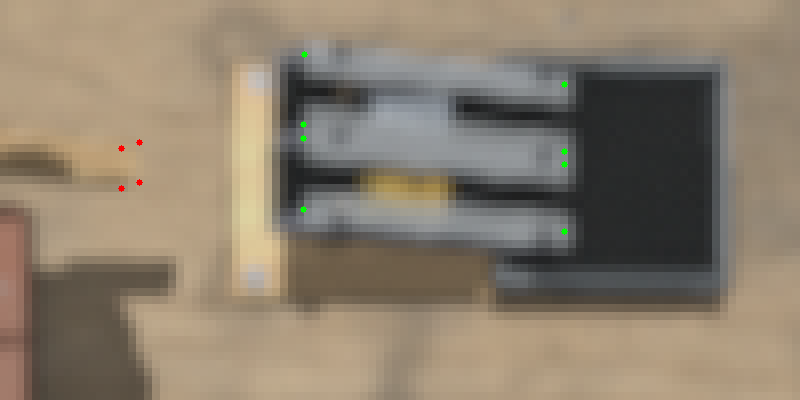

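```bash
python3 - <<'E'
from h import *
from workcell import readout
np.set_printoptions(precision=2,suppress=True)
o=readout.get_obs()
for d in(-.01,.03):
    Rt,p,tip=target(d,lat=-.0165,z=.0093);print(delta(o,Rt,p))
E
```

```text
(array([ 0.03,  0.02, -0.  ]), array([ 18.23, -47.18,  -1.86]))
(array([ 0.03,  0.02, -0.  ]), array([ 32.07, -84.71,  -1.88]))
```

```bash
python3 -m inch '[[[0,0,0],[6,-16,-1],1],[[0,0,0],[12,-32,-1.9],1],[[0,0,0],[18.2,-47.2,-1.9],1],[[0,0,0],[18.2,-47.2,-1.9],1],[[0,0,0],[18.2,-47.2,-1.9],1]]'
python3 - <<'E'
from h import *
from workcell import readout,camera
np.set_printoptions(precision=2,suppress=True)
o=readout.get_obs()
Rt,p,tip=target(.03,lat=-.0165,z=.0093);print(delta(o,Rt,p))
c=camera("side")
a=cv2.resize(c["pixels"][175:225,215:285,::-1],(770,550),interpolation=cv2.INTER_NEAREST)
cv2.imwrite("pics/side5z.png",a)
c=camera("top")
a=cv2.resize(c["pixels"][152:202,210:310,::-1],(800,400),interpolation=cv2.INTER_CUBIC)
cv2.imwrite("pics/top5z.png",a)
E
```

```text
clock: 6.2
position: [0.558, 0.1385, 0.1974]
ee_rot: [0.068, 0.703, 0.053, 0.706]
ft_force: [0.2, -0.1, -0.1]
grip_width: 0.22
(array([ 0.04,  0.03, -0.02]), array([ 13.93, -37.88,  -0.06]))
```

View pics/side5z.png

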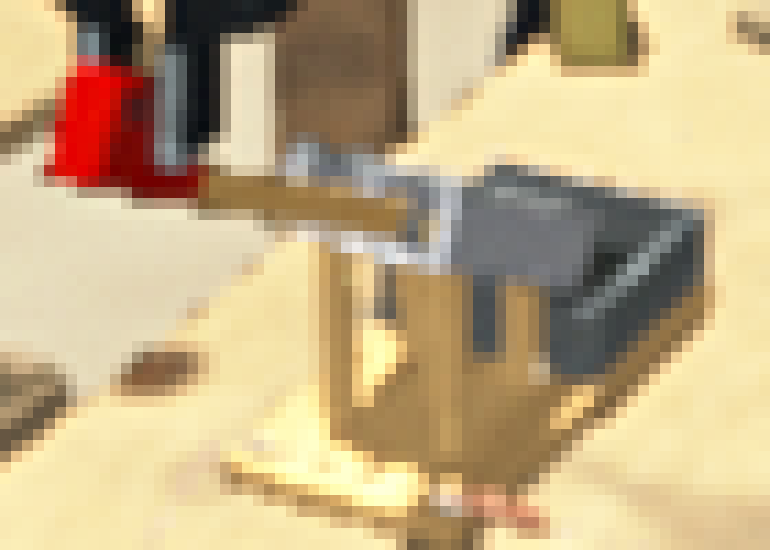

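View pics/top5z.png

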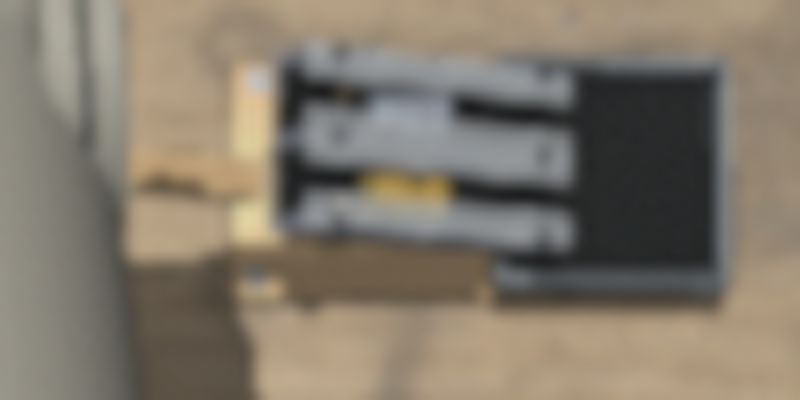

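```bash
python3 -m inch '[[[0,0,0],[4,-10,-0.5],1],[[0,0,0],[7.5,-19,-0.7],1],[[0,0,0],[11,-29,-0.7],1],[[0,0,0],[14,-37.9,-0.7],1],[[0,0,0],[14,-37.9,-0.7],1]]'
python3 - <<'E'
from h import *
from workcell import readout,camera
np.set_printoptions(precision=2,suppress=True)
o=readout.get_obs();print(o["ft_force"],o["torque"])
for d in (.06,.09,.108):
  Rt,p,tip=target(d,lat=-.017,z=.0093);print(delta(o,Rt,p))
c=camera("side")
a=cv2.resize(c["pixels"][175:225,215:285,::-1],(770,550),interpolation=cv2.INTER_NEAREST)
cv2.imwrite("pics/side6z.png",a)
c=camera("top")
a=cv2.resize(c["pixels"][152:202,210:310,::-1],(800,400),interpolation=cv2.INTER_CUBIC)
cv2.imwrite("pics/top6z.png",a)
E
```

```text
clock: 6.92
position: [0.5566, 0.1028, 0.177]
ee_rot: [0.068, 0.703, 0.052, 0.706]
ft_force: [-0.1, -0.4, -1.1]
grip_width: 0.216
[-0.11 -0.41 -1.05] [-0.15  0.01 -0.06]
(array([ 0.  ,  0.02, -0.  ]), array([ 10.18, -27.41,   0.16]))
(array([ 0.  ,  0.02, -0.  ]), array([ 20.56, -55.56,   0.15]))
(array([ 0.  ,  0.02, -0.  ]), array([ 26.79, -72.45,   0.15]))
```

View pics/side6z.png

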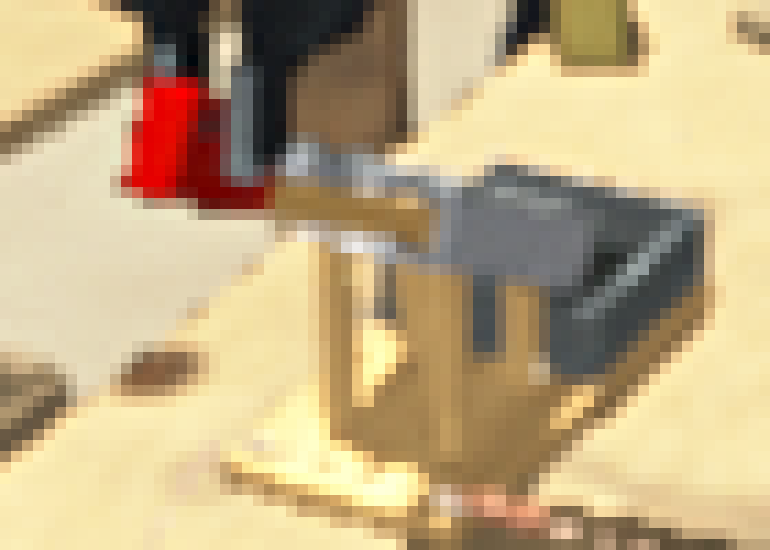

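View pics/top6z.png

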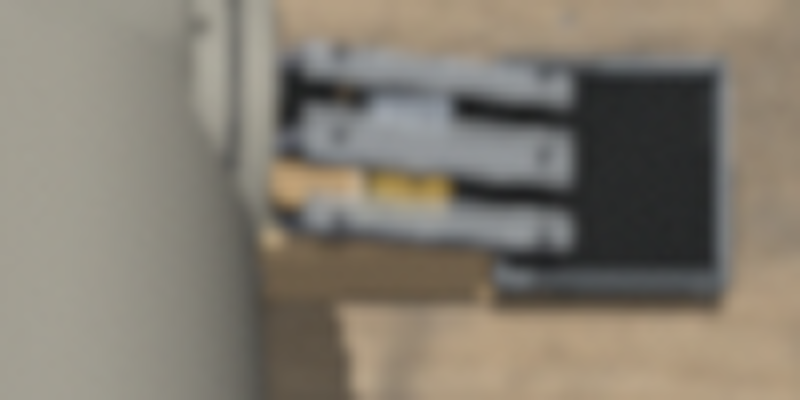

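```bash
python3 -m inch '[[[0,0,0],[3.5,-9.5,0],1],[[0,0,0],[7,-18.5,0],1],[[0,0,0],[10.5,-28,0],1],[[0,0,0],[14,-37,0],1],[[0,0,0],[14,-37,0],1]]' 100
python3 - <<'E'
from h import *
from workcell import readout,camera
np.set_printoptions(precision=2,suppress=True)
o=readout.get_obs();print(o["ft_force"],o["torque"])
for d in (.095,.108):
  Rt,p,tip=target(d,lat=-.0167,z=.0093);print(delta(o,Rt,p))
c=camera("top")
a=cv2.resize(c["pixels"][152:202,210:310,::-1],(800,400),interpolation=cv2.INTER_CUBIC)
cv2.imwrite("pics/top7z.png",a)
E
```

```text
clock: 7.65
position: [0.5559, 0.0686, 0.1568]
ee_rot: [0.068, 0.703, 0.052, 0.706]
ft_force: [-0.8, -1.6, -0.3]
grip_width: 0.213
[-0.77 -1.61 -0.25] [-0.72  0.04  0.05]
(array([-0.02,  0.01,  0.02]), array([  8.21, -23.04,   0.44]))
(array([-0.02,  0.01,  0.02]), array([ 12.71, -35.24,   0.44]))
```

View pics/top7z.png

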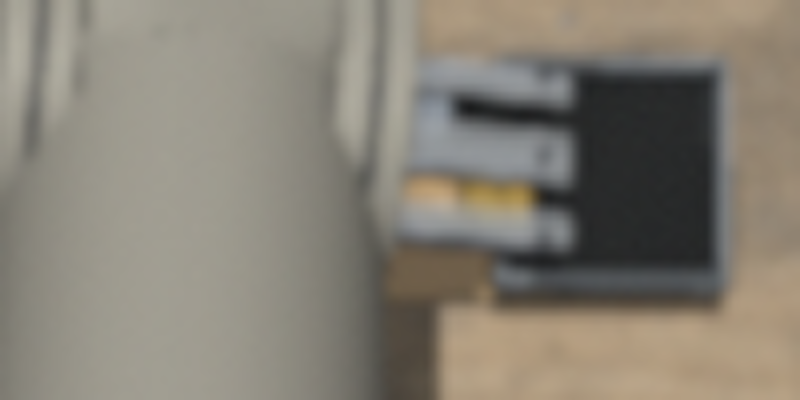

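```bash
python3 -m inch '[[[0,0,0],[3.2,-9,0.3],1],[[0,0,0],[6.4,-18,0.4],1],[[0,0,0],[9.7,-27,0.4],1],[[0,0,0],[12.7,-35.2,0.4],1],[[0,0,0],[12.7,-35.2,0.4],1],[[0,0,0],[12.7,-35.2,0.4],1]]' 100
python3 - <<'E'
from h import *
from workcell import readout,camera
np.set_printoptions(precision=2,suppress=True)
o=readout.get_obs();print(o["ft_force"],o["torque"])
for d in (.112,.116):
  Rt,p,tip=target(d,lat=-.0167,z=.0093);print(delta(o,Rt,p))
c=camera("top")
a=cv2.resize(c["pixels"][152:202,210:310,::-1],(800,400),interpolation=cv2.INTER_CUBIC)
cv2.imwrite("pics/top8z.png",a)
E
```

```text
clock: 8.45
position: [0.5555, 0.0364, 0.1384]
ee_rot: [0.068, 0.703, 0.052, 0.706]
ft_force: [-1.1, -0.9, 0.7]
grip_width: 0.215
[-1.07 -0.85  0.7 ] [-0.77  0.15  0.  ]
(array([ 0.01, -0.01,  0.03]), array([ 1.44, -4.21,  0.09]))
(array([ 0.01, -0.01,  0.03]), array([ 2.82, -7.96,  0.09]))
```

View pics/top8z.png

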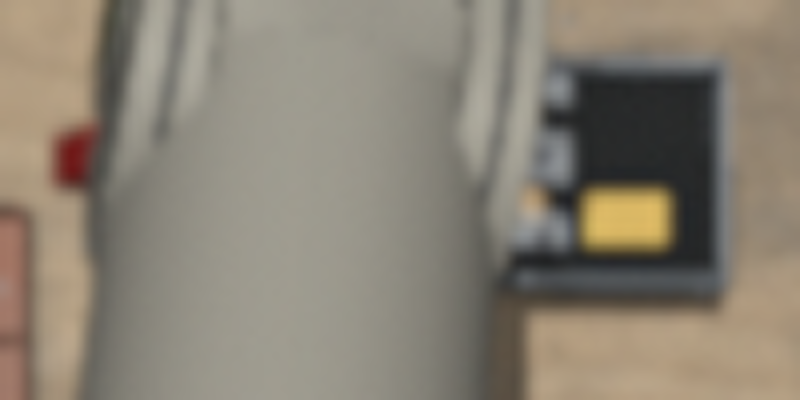

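```bash
python3 -m inch '[[[0,0,0],[-6,16,0],1],[[0,0,0],[-13,36,0],1],[[0,0,0],[-21,56,0],1],[[0,0,0],[-28,75,0],1],[[0,0,0],[-35,95,0],1],[[0,0,0],[-42,114,0],1],[[0,0,0],[-49,133,0],1],[[0,0,0],[-56,152,0],1],[[0,0,0],[-63,171,0],1],[[0,0,0],[-63,171,0],1]]' 100
python3 - <<'E'
from h import *
from workcell import readout,camera
np.set_printoptions(precision=2,suppress=True)
o=readout.get_obs();print(o["ft_force"])
c=camera("top");np.savez("top9.npz",**c)
a=cv2.resize(c["pixels"][140:212,180:310,::-1],(800,443),interpolation=cv2.INTER_CUBIC)
cv2.imwrite("pics/top9z.png",a)
P=cloud(c)*1000;hsv=cv2.cvtColor(c["pixels"],cv2.COLOR_RGB2HSV)
m=(hsv[...,0]>15)&(hsv[...,0]<32)&(hsv[...,1]>110);m[:,:280]=0;m[:,303:]=0;m[:155]=0;m[195:]=0
print(m.sum(),np.median(P[m],0),P[m][:,2].min(),P[m][:,2].max())
# lift 60mm & back to pick pose (2 mm high), same yaw as picked
S=stickR(11.5,0);rel=np.load("rel.npz");T=S@rel["Rrel"].T
tip=np.array([.5997,.3771,.009]);p=tip-T@rel["tip"]
print(p,delta(o,T,p),"above",delta(o,T,p+[0,0,.22]),delta(o,R.from_quat(o["ee_rot"]).as_matrix(),o["position"]+[0,0,.06]))
E
```

```text
clock: 9.75
position: [0.5588, 0.1965, 0.2303]
ee_rot: [0.067, 0.703, 0.054, 0.706]
ft_force: [-0.0, 0.9, -1.2]
grip_width: 0.212
[-0.01  0.89 -1.15]
97 [ 551.22 -132.16   26.67] 14.08535074586173 34.55475789849947
[0.45 0.35 0.02] (array([-103.05,   -9.4 ,  -21.15]), array([ 235.99,  108.61, -116.31])) above (array([-103.05,   -9.4 ,  -21.15]), array([  19.2 ,  146.02, -115.53])) (array([0., 0., 0.]), array([-59.13,  10.2 ,   0.21]))
```

View pics/top9z.png

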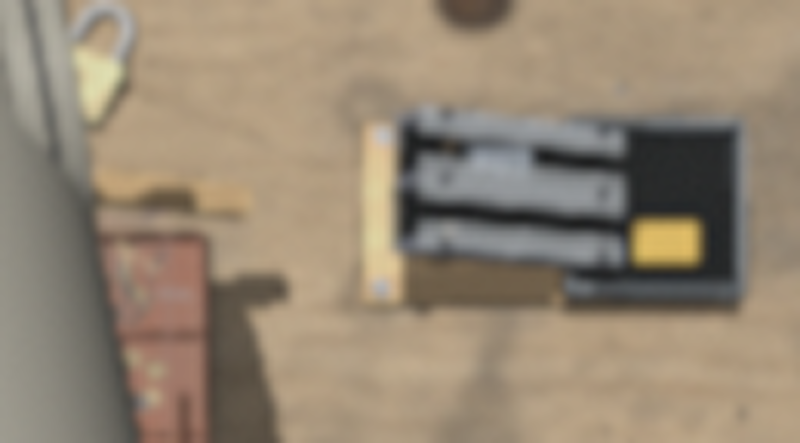

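```bash
python3 -m inch '[[[0,0,0],[-50,8,0],1],[[-10,-1,-2],[-55,24,-12],1],[[-20,-2,-4],[-55,38,-23],1],[[-30.5,-2.8,-6.3],[-50,52,-35],1],[[-41,-3.8,-8.4],[-40,66,-47],1],[[-51,-4.7,-10.5],[-30,80,-58],1],[[-61.5,-5.6,-12.6],[-20,94,-70],1],[[-72,-6.6,-14.7],[-10,108,-81],1],[[-82,-7.5,-16.8],[0,122,-93],1],[[-93,-8.4,-19],[10,135,-104],1]]' 100
python3 - <<'E'
from h import *
from workcell import readout
np.set_printoptions(precision=2,suppress=True)
o=readout.get_obs()
S=stickR(11.5,0);rel=np.load("rel.npz");T=S@rel["Rrel"].T
tip=np.array([.5997,.3771,.009]);p=tip-T@rel["tip"]
print(o["position"],delta(o,T,p),"above",delta(o,T,p+[0,0,.10]))
E
```

```text
clock: 11.05
position: [0.4574, 0.3312, 0.2414]
ee_rot: [-0.563, 0.401, 0.433, 0.578]
ft_force: [0.4, -0.4, -0.9]
grip_width: 0.211
[0.46 0.33 0.24] (array([-10.33,  -1.06,  -2.28]), array([212.06,  79.2 ,   4.93])) above (array([-10.33,  -1.06,  -2.28]), array([116.9 ,  48.81,   9.35]))
```

```bash
python3 -m inch '[[[-10.3,-1.1,-2.3],[20,12,12],1],[[-10.3,-1.1,-2.3],[60,28,11],1],[[-10.3,-1.1,-2.3],[105,44,9.5],1],[[-10.3,-1.1,-2.3],[140,56,8],1],[[-10.3,-1.1,-2.3],[165,64,7],1],[[-10.3,-1.1,-2.3],[165,64,7],1],[[-10.3,-1.1,-2.3],[165,64,7],1]]' 100
python3 - <<'E'
from h import *
from workcell import readout,camera
np.set_printoptions(precision=2,suppress=True)
o=readout.get_obs()
S=stickR(11.5,0);rel=np.load("rel.npz");T=S@rel["Rrel"].T
tip=np.array([.5997,.3771,.0075]);p=tip-T@rel["tip"]
print(o["position"],p,delta(o,T,p))
c=camera("side");cv2.imwrite("pics/side10.png",cv2.resize(c["pixels"][220:320,150:270,::-1],(720,600),interpolation=cv2.INTER_CUBIC))
E
```

```text
clock: 11.92
position: [0.447, 0.3457, 0.0663]
ee_rot: [0.616, -0.343, -0.461, -0.538]
ft_force: [0.1, -0.4, -0.1]
grip_width: 0.213
[0.45 0.35 0.07] [0.45 0.35 0.01] (array([-0.09,  0.05,  0.07]), array([48.53, 18.83,  0.15]))
```

View pics/side10.png

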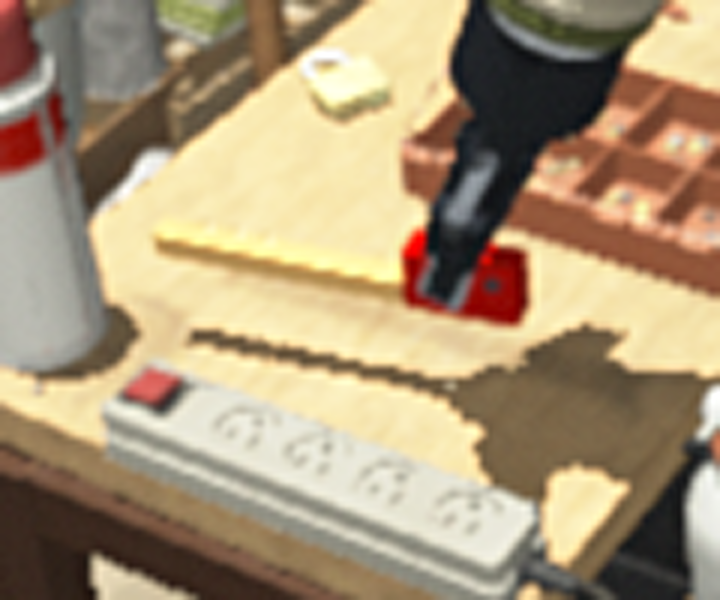

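```bash
python3 -m inch '[[[0,0,0],[20,8,0],1],[[0,0,0],[36,14,0],1],[[0,0,0],[44,17,0],1],[[0,0,0],[48.5,18.8,0],1],[[0,0,0],[48.5,18.8,0],1],[[0,0,0],[48.5,18.8,0],1]]'
```

```text
clock: 12.72
position: [0.4466, 0.3464, 0.0153]
ee_rot: [0.616, -0.343, -0.461, -0.539]
ft_force: [0.2, 1.1, -0.3]
grip_width: 0.211
```

```bash
python3 -m inch '[[[0,0,0],[0.7,0.3,0],0.75],[[0,0,0],[0.7,0.3,0],0.5],[[0,0,0],[0.7,0.3,0],0.4],[[0,0,0],[0.7,0.3,0],0.4],[[0,0,0],[-20,-8,0],0.4],[[0,0,0],[-60,-22,0],0.4],[[0,0,0],[-110,-40,0],0.4],[[0,0,0],[-160,-60,0],0.4],[[0,0,0],[-190,-70,0],0.4],[[0,0,0],[-190,-70,0],0.4]]'
python3 - <<'E'
from h import *
from workcell import readout,camera
c=camera("side");cv2.imwrite("pics/side11.png",cv2.resize(c["pixels"][140:340,130:370,::-1],(720,600),interpolation=cv2.INTER_CUBIC))
c=camera("top");np.savez("top11.npz",**c);cv2.imwrite("pics/top11.png",cv2.resize(c["pixels"][110:270,70:390,::-1],(800,400),interpolation=cv2.INTER_CUBIC))
E
```

```text
clock: 13.98
position: [0.4471, 0.3463, 0.2208]
ee_rot: [0.616, -0.341, -0.461, -0.541]
ft_force: [-0.0, 0.2, 0.2]
grip_width: 0.599
```

View pics/side11.png

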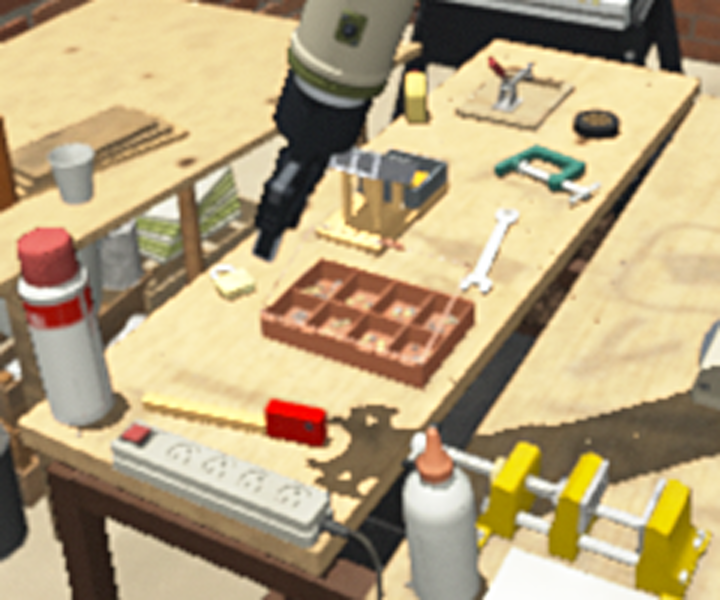

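View pics/top11.png

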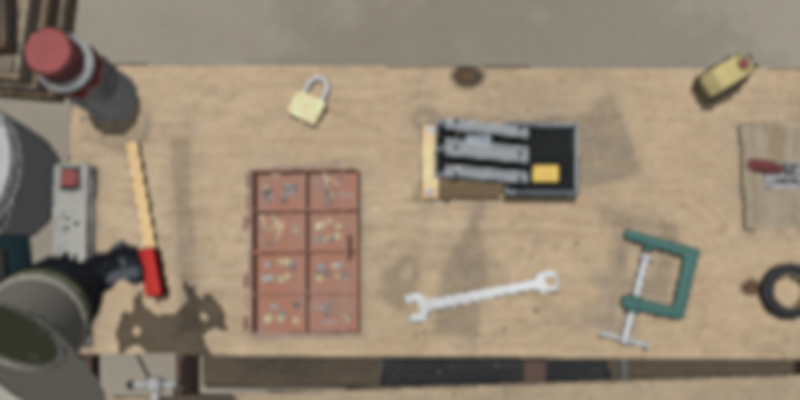

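Both views show the job finished. The stick lies flat with its handle at (150,272) in the top view, the brass key is in the tray at (546,173), and the steel key is in the far lane at (480,141). The bystanders are where they were and the gripper is clear.

```bash
python3 -c "
from workcell import manip;print(manip.hand_in())"
```

```text
the job is handed in; nothing more can be done
None
```

The job is done and handed in at about 14 s, well inside the 51 s limit. I gripped the push stick by its red handle and pushed the brass key down the near lane until it dropped into the catch tray. I then drew the stick out along the slope and laid it flat on the bench, within a few mm of where it started.

**Last checks (by eye in both views except where measured):**
- **Brass key:** it lies flat in the tray. Its top measured about 27 mm above the bench, against 30 mm expected, which is within the depth noise.
- **Steel key:** still at its place in the far lane.
- **Other things on the bench:** none appears to have moved.
- **Gripper:** it touched only the stick handle and was about 0.2 m above the bench, clear of everything, at hand-in.
- **Forces:** the highest wrist-force reading, taken at the end of each move, was about 6.6 N.

**Small disagreements along the way:**
- The stick shifted about 3 mm as the jaws closed, and the grip ended about 6 mm higher than planned.
- The side camera put the channel mouth about 3 mm from my first estimate, so I moved the stick 1.5–2 mm toward the robot before and during insertion.

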